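# Fit the dry pot's bayonet lid and hold it at purge

## Task

A tin parts pail has been left on the open mouth of the grey dry-storage pot: lift it off by its wooden handle and gently set it upright on the cork coaster, and let it go. Then put the orange bayonet lid fully home in the pot, its white pointers at the green marks, and twist it clockwise (seen from above) to the halfway purge position, pointers at the yellow marks, never going on to the lock click at the red marks. A spring turns the lid back if it is released, so finish while still gripping the lid at the yellow marks, and leave everything else on the bench where it is.

Things in the scene. Friction and masses are not known exactly. Their poses are not given: they have to be found in the camera images.
- pot: Grey round dry-storage pot fixed to the bench, 110 mm diameter (foot 120), 80 mm tall; origin at the centre of its underside, z up. Open on top: round hole of 60 mm diameter in a flat metal flange (top at z = 80 mm, 10 mm thick) with two notches 14 mm wide, out to 45 mm from the axis, at its +x and -x sides. Inside it is clear down to z = 54 mm. Fixed stops block turning the lid anticlockwise.
- pot_mouth (a point): Centre of the pot's mouth at the flange top, 80 mm above the pot's origin; axes as the pot's. Coloured rim marks, each twice, opposite one another: green at the notches (+x and -x), yellow 40 degrees clockwise from green seen from above, red 80 degrees clockwise.
- ring (a joint): Sprung ring in the pot, rad, 0 at rest, grows clockwise. The lugs meet it after about 5 degrees and carry it: lid turn = joint + about 0.09. Return torque 0.06 N m at 0, 0.10 halfway. From about 57 degrees of lid turn two sprung balls resist clearly more, and snap behind the lugs at 80: the lock click, not wanted here.
- lid: Orange bayonet lid, lying right way up on the bench; origin at the centre of its underside, z up. White plug 56 mm diameter, 22 mm tall (foot chamfered to 51); two lugs 8 mm wide at its +x and -x sides, out to 36 mm from the axis, 4 to 10 mm up; orange cap 84 mm diameter, 22 to 30 mm up. Same after half a turn. 0.12 kg. When home its cap rests on the flange, origin 58 mm above the pot's.
- lid_grip (a point): Point to grasp in the lid's black grip bar, on the axis 52 mm above the lid's origin; axes as the lid's. The bar is 60 mm long along x, 18 mm wide along y, and stands 30 to 64 mm above the origin. White pointers on the cap run along +x and -x, over the lugs.
- pail: Tin pail standing on the pot's mouth, 76 mm diameter, 70 mm tall, open on top, about 0.3 kg; origin at the centre of its underside, z up. A fixed wooden handle bar runs along its y over the middle: 62 mm long, 14 x 14 mm, centre 115 mm above the origin, on two thin uprights at y = +-37 mm; 38 mm free between it and the rim.
- pail_grip (a point): Middle of the pail's wooden handle bar, 115 mm above the pail's origin; axes as the pail's.
- coaster: Round cork coaster fixed on the bench, 120 mm diameter, 6 mm thick, to one side of the pot (the lid lies on the other); origin at the centre of its underside.
- wipes: Bystander, to be left alone: white tub with a blue band, 72 mm diameter, 105 mm tall, standing; origin under its middle.
- memory1: Bystander, to be left alone: green memory module with black chips, 133 x 30 x 6 mm, lying flat; long side along its x; origin under its middle.
- memory2: Bystander, to be left alone: a second such memory module, 133 x 30 x 6 mm, lying flat; long side along its x; origin under its middle.
- screwdriver: Bystander, to be left alone: hand screwdriver lying flat along its x; origin under its middle.
- torch: Bystander, to be left alone: black pocket torch, about 80 mm long along its x, 34 mm thick, lying; origin under its middle.
- adapter: Bystander, to be left alone: black adapter box with a green label, 75 x 45 x 26 mm; origin under its middle.
Things that resemble listed ones, but are neither listed nor needed, are in the scene too. There is more than one size of the lid; the job needs the middle-sized. What is shaped like the pail but turquoise is not meant.

How it is judged:
By the outcome, as a careful person would: the job done as asked, in the order asked, and still so for the second after the job is handed in, while the arm keeps its last pose, push and grip.
It also fails if it takes over 58 s, if anything falls off the work surface, if the arm or the gripper's body presses on something with over 40 N, if the wrist force passes 120 N, or if a joint passes its speed limit or range.

## Robot

A 6-joint arm with a two-finger parallel gripper is mounted at the origin on the work surface. World frame = base frame: x ahead of the robot, y to its left, z up, the work surface at z = 0. Lengths are in m, angles in degrees, forces in N, time in s.
With the tool pointing down it reaches from about 0.4 to 0.825 m from the base axis. Payload 7 kg.
Tool frame: the origin (TCP) lies midway between the tips of the shut fingers; the grasp point (between the pads) lies ctrl.tcp_to_grasp behind it (ctrl.tcp_to_grasp is the distance from the TCP to the grasp point, in m); z points along the fingers, y is the line along which they close (so a half turn about z gives the same grasp; the last joint's range is limited). The gripper opens to 88 mm and grips with 3 to 60 N. Pads are 19 mm wide; open, the fingers measure 130 mm over their backs; the gripper's body (78 mm by 193 mm) begins 47 mm behind the grasp point.
Start: joints at [-50.415, 20.546, 0.682, 0, -70.136, -16.507], TCP at [0.265, -0.621, 0.227] pointing down, gripper open.
Joint ranges: [-176.03, 176.03], [-82.01, 121.73], [-58.28, 71.71], [-173.87, 95.51], [-174.79, -0.11], [-173.66, 173.66]. Speed limits (degrees/s): [136.94, 136.94, 172.46, 180, 180, 180].

## Interface

Orientations are given as [roll, pitch, yaw] about the fixed x, y, z axes, in that order (R = Rz(yaw) Ry(pitch) Rx(roll)).
In Python, from plant import ctrl, imaging, close_job gives the robot as it stands.
- The arm moves only by the shell command python3 -m crank 'ROWS'. ROWS is JSON, a list of rows, each a list of 3 entries, a list of its own where there are three numbers: the shift along the world's x, y, z in m, then the turn, a rotation vector about the world's x, y, z in degrees, then the opening, from -1 (shut) to 1 (fully open), so that 0 is half open. A call has 1 to 12 rows; each row shifts and turns the commanded pose from where the row before left it; what a row does not reach is not made up. A row lasts 1/10 s, in which the tool goes at most 50 mm and 8.59 degrees, less where a joint would pass 70% of its speed; a pose out of reach is approached as far as the arm can. A call is refused whole if a number of a shift passes 0.05 or a number of a turn 8.59, either way. A call with a gripper value outside its range is refused whole. The fingers move at their own pace and stop on an object; the grip force is fixed at half the most. Time passes only in rows, so rows that do not move let the fingers close. It gives the time, the measured TCP pose, the force, the opening and the grip force at its end, in the units of the state.
- ctrl.get_obs(): the state, without advancing time (a new reading comes with each control period).
- imaging.snapshot(name): name is "scene" or "top" or "wrist"; returns (picture, depth): 400x640x3 uint8, blue, green, red; 400x640 float32, m along the optical axis (not along the pixel's ray), 0 where there is no reading.
- imaging.camera_model(name): a dict with "mtx" (3x3 intrinsics, pixels), "D" ([k1, k2, p1, p2, k3] as OpenCV has them; the pictures are not rectified), "R" (3x3) and "t" (3): a world point X has camera coordinates R X + t. Camera axes: x right, y down, z forward; pixel columns grow to the right and rows downward; lengths in m; the calibration is good to about 2 mm. A picture is of the moment at which its call begins: read the wrist's pose just before it. camera_model takes no time and is no camera call; for the wrist camera it gives the pose at the moment of the call.
- close_job(): hands the job in; it is judged then, once.
The state is a dict: "clock": time; "joint_pos": joint angles; "qvel": joint speeds; "tau": joint torques, N m; "tool_pos": TCP position; "orientation": TCP orientation; "force": force on the tool from outside, world axes, zero at the start; "moment": the same for the moment, N m; "opening": finger opening in m; "gripper_force": force on a finger pad.
Only numpy, scipy, OpenCV 4.12 (cv2) and the standard library are available. Lean on these libraries where they do the work, as an engineer would, in place of code of your own. Each camera call takes 0.05 s, during which the arm holds its last target. There are 200 camera calls.

## Working session

There is one attempt and no reset: what is moved stays moved. The work goes in short steps, Python scripts to look and compute and a shell command to move; the robot and the scene stay as the last step left them, time stands still between calls to the robot, and variables do not carry over. Pictures are saved under pics/ and viewed, at most 10 in all, crops included, and the job is handed in when it is done.

```bash
mkdir -p pics; ls; cat > h.py <<'E'
import numpy as np, cv2
from plant import ctrl, imaging
def snap(n,f=None):
    m=imaging.camera_model(n); p,d=imaging.snapshot(n)
    if f: cv2.imwrite('pics/'+f,p); np.savez('pics/'+f+'.npz',p=p,d=d,**{k:np.array(m[k]) for k in('mtx','D','R','t')})
    return p,d,m
def ray(m,uv,z):
    "pixels -> world points on plane z"
    uv=np.array(uv,float).reshape(-1,1,2)
    n=cv2.undistortPoints(uv,np.array(m['mtx'],float),np.array(m['D'],float)).reshape(-1,2)
    R=np.array(m['R']);t=np.array(m['t']).ravel();c=-R.T@t
    d=np.c_[n,np.ones(len(n))]@R
    return c+d*((z-c[2])/d[:,2])[:,None]
E
python3 - <<'E'
from h import *
snap('top','top0.png');snap('scene','scene0.png')
print(ctrl.get_obs()); print(ctrl.tcp_to_grasp)
for n in('top','scene','wrist'):
    m=imaging.camera_model(n);print(n,-np.array(m['R']).T@np.array(m['t']).ravel())
E
```

```text
pics
{'clock': 0.1, 'joint_pos': array([-5.04129063e+01,  2.05869385e+01,  6.40417877e-01, -1.77733932e-02,
       -7.01355805e+01, -1.65082491e+01]), 'qvel': array([-0.02178628, -0.04630935,  0.13761604,  0.1160974 , -0.04129773,
       -0.02824756]), 'tau': array([-1.14677619e-03, -5.84162092e+01,  2.93754226e+01,  7.01545671e+00,
        1.02279894e-02, -5.04412742e-05]), 'tool_pos': array([ 0.26442548, -0.62058963,  0.22573129]), 'orientation': array([ 1.79916535e+02, -7.31104530e-03, -1.56927201e+02]), 'force': array([0.34569678, 0.00458116, 0.14304663]), 'moment': array([-0.03869092, -0.03407632,  0.03609559]), 'gripper_force': 0.0, 'opening': 0.087607767027051}
0.0188
top [ 0.3634131  -0.00148885  1.40491672]
scene [ 1.08747193 -0.45742746  0.95605881]
wrist [ 0.19406368 -0.65018618  0.38346362]
```

View pics/top0.png

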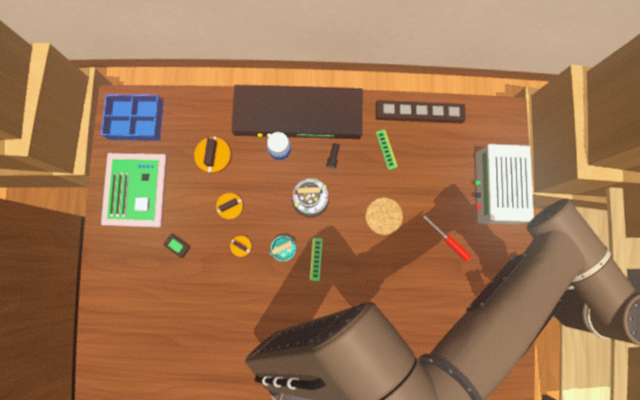

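View pics/scene0.png

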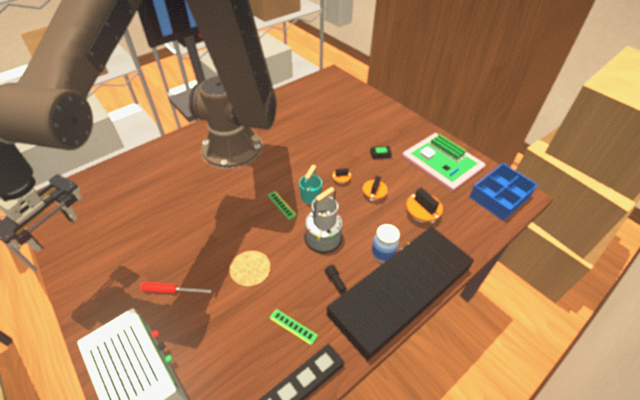

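Top view: pail on the pot at (310,196), coaster (384,216), three orange lids at (212,154), (229,206) and (241,246), the middle one being (229,206). The turquoise decoy is at (283,248).

```bash
python3 - <<'E'
from h import *
q=np.load('pics/top0.png.npz');p=q['p'];d=q['d'];hsv=cv2.cvtColor(p,cv2.COLOR_BGR2HSV)
for c in [(5,6),(310,196),(384,216),(229,206)]: print(c,d[c[1],c[0]],hsv[c[1],c[0]])
def box(mask,x0,y0,x1,y1,z,nm):
    m=np.zeros_like(mask);m[y0:y1,x0:x1]=mask[y0:y1,x0:x1]
    c=max(cv2.findContours(m,cv2.RETR_EXTERNAL,cv2.CHAIN_APPROX_NONE)[0],key=cv2.contourArea)
    w=ray(q,c.reshape(-1,2),z)[:,:2].astype(np.float32)
    r=cv2.minAreaRect(w); print(nm,cv2.contourArea(c),'rect',np.round(r[0],4),np.round(r[1],4),round(r[2],1),'circ',cv2.minEnclosingCircle(w))
org=cv2.inRange(hsv,(10,180,150),(25,255,255))
box(org,212,190,247,222,.030,'lid'); box(org,190,130,235,178,.030,'big');box(org,228,233,256,260,.03,'small')
blk=cv2.inRange(hsv,(0,0,0),(180,255,70)); box(blk,214,192,245,220,.064,'bar')
cork=cv2.inRange(hsv,(8,60,150),(25,170,255)); box(cork,360,192,408,240,.006,'coaster')
box(cork,294,180,328,214,.202,'handle')
# pot foot / pail by depth
P=d[176:216,290:332]; print(np.round(P[::4,::4],3))
vis=cv2.resize(p[130:270,180:420],None,fx=3.3,fy=3.3,interpolation=cv2.INTER_CUBIC);cv2.imwrite('pics/crop0.png',vis)
E
```

```text
(5, 6) 1.6472484 [ 15  65 197]
(310, 196) 1.3217559 [ 20  19 200]
(384, 216) 1.4124639 [ 18 133 236]
(229, 206) 1.346434 [  9 101  93]
lid 225.5 rect [0.5111 0.2471] [0.0397 0.0851] 27.3 circ ((0.5254502296447754, 0.25451740622520447), 0.04264382645487785)
big 414.5 rect [0.6969 0.2897] [0.055  0.1183] 84.8 circ ((0.6989642381668091, 0.3130028247833252), 0.059390321373939514)
small 136.0 rect [0.4253 0.2056] [0.0653 0.0302] 60.1 circ ((0.415652871131897, 0.21111497282981873), 0.032796651124954224)Traceback (most recent call last):
  File "<stdin>", line 11, in <module>
  File "<stdin>", line 6, in box
ValueError: max() iterable argument is empty
```

```bash
python3 - <<'E'
from h import *
q=np.load('pics/top0.png.npz');p=q['p'];d=q['d'];hsv=cv2.cvtColor(p,cv2.COLOR_BGR2HSV)
def box(mask,x0,y0,x1,y1,z,nm):
    m=np.zeros_like(mask);m[y0:y1,x0:x1]=mask[y0:y1,x0:x1]
    cs=cv2.findContours(m,cv2.RETR_EXTERNAL,cv2.CHAIN_APPROX_NONE)[0]
    if not cs: print(nm,'none');return
    c=max(cs,key=cv2.contourArea)
    w=ray(q,c.reshape(-1,2),z)[:,:2].astype(np.float32)
    r=cv2.minAreaRect(w); print(nm,cv2.contourArea(c),'rect',np.round(r[0],4),np.round(r[1],4),round(r[2],1),'circ',cv2.minEnclosingCircle(w))
blk=cv2.inRange(hsv,(0,0,0),(180,255,105)); box(blk,218,196,241,216,.064,'bar')
cork=cv2.inRange(hsv,(8,60,150),(25,170,255)); box(cork,360,192,408,240,.006,'coaster')
box(cork,294,180,328,214,.202,'handle')
print(ray(q,[(310,190)],.195))
vis=cv2.resize(p[130:270,180:420],None,fx=3.3,fy=3.3,interpolation=cv2.INTER_CUBIC);cv2.imwrite('pics/crop0.png',vis)
E
```

```text
bar 57.5 rect [0.5316 0.2547] [0.0127 0.0513] 28.5 circ ((0.5321885347366333, 0.25501275062561035), 0.02611817792057991)
coaster 1913.5 rect [ 0.5184 -0.2395] [0.1537 0.1565] 1.4 circ ((0.5183788537979126, -0.23949098587036133), 0.10976696759462357)
handle 142.0 rect [0.5521 0.0052] [0.0367 0.0643] 1.6 circ ((0.5591220259666443, 0.005437641404569149), 0.03234175220131874)
[[0.56322062 0.00136476 0.195     ]]
```

View pics/crop0.png

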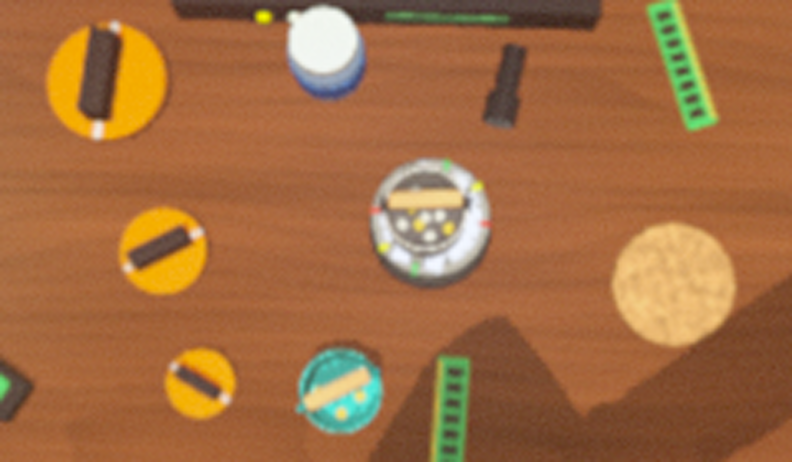

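```bash
python3 - <<'E'
from h import *
q=np.load('pics/top0.png.npz')
f=lambda l:[(180+a/3.3,130+b/3.3) for a,b in l]
def pr(n,uv,z): print(n,np.round(ray(q,f(uv),z)[:,:2],4).tolist())
pr('handle ends+mid',[(388,200),(462,197),(425,198.5)],.202)
pr('coaster',[(674,284)],.006)
pr('green',[(447,167),(415,268)],.08);pr('yellow',[(478,187),(383,247)],.08);pr('red',[(487,224),(377,210)],.08)
pr('lid ptr',[(196,232),(128,268)],.03)
pr('turq',[(336,388)],.115);pr('wipes',[(322,40)],.105)
E
```

```text
handle ends+mid [[0.5594, 0.036], [0.5637, -0.0266], [0.5615, 0.0047]]
coaster [[0.5159, -0.241]]
green [[0.6121, -0.0144], [0.5162, 0.0128]]
yellow [[0.5939, -0.0438], [0.535, 0.043]]
red [[0.5592, -0.053], [0.5695, 0.0497]]
lid ptr [[0.551, 0.2257], [0.5141, 0.2899]]
turq [[0.4024, 0.0798]]
wipes [[0.7242, 0.1053]]
```

```bash
python3 -m crank '[[[0.01,0.02,0.03],[0,0,4],1],[[0.025,0.05,0.03],[0,0,8],1],[[0.025,0.05,0.01],[0,0,8],1],[[0.025,0.05,0],[0,0,8],1],[[0.025,0.05,0],[0,0,8],1],[[0.025,0.05,0],[0,0,8],1],[[0.025,0.05,0],[0,0,8],1],[[0.025,0.05,0],[0,0,8],1],[[0.025,0.05,0],[0,0,8],1],[[0.025,0.05,0],[0,0,3],1],[[0.02,0.05,0],[0,0,0],1],[[0.02,0.05,0],[0,0,0],1]]'
```

```text
clock: 1.3
tool_pos: [0.5102, -0.1096, 0.289]
orientation: [180.0, 0.0, -85.9]
force: [2.1, 0.1, 0.8]
opening: 0.0876
gripper_force: 0.0
```

```bash
python3 -m crank '[[[0.025,0.025,0],[0,0,0],1],[[0.02,0.025,0],[0,0,0],1],[[0.0,0.0,0],[0,0,0],1],[[0.0,0.0,0],[0,0,0],1]]'; python3 - <<'E'
from h import *
snap('wrist','w0.png'); o=ctrl.get_obs(); print(o['tool_pos'],o['orientation'])
E
```

```text
clock: 1.7
tool_pos: [0.5549, -0.061, 0.2882]
orientation: [179.9, -0.0, -85.8]
force: [-0.6, -0.7, 0.2]
opening: 0.0877
gripper_force: 0.0
[ 0.55456256 -0.06164053  0.28851234] [ 1.79932488e+02 -5.28408511e-03 -8.58983164e+01]
```

View pics/w0.png

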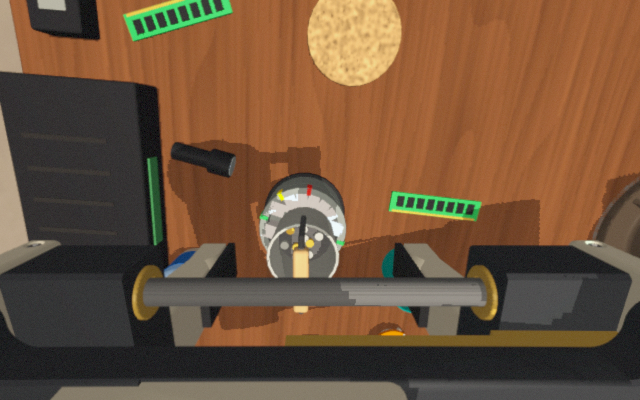

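Wrist view: handle bar from (302,250) to (301,311), coaster at (354,36), and green rim marks at (263,218) and (341,243).

```bash
python3 - <<'E'
from h import *
q=np.load('pics/w0.png.npz')
hsv=cv2.cvtColor(q['p'],cv2.COLOR_BGR2HSV)
print('handle',ray(q,[(301.5,250),(301,311)],.202)[:,:2])
print('green',ray(q,[(263,218),(341,243)],.08)[:,:2],'yellow',ray(q,[(281,197)],.08),'red',ray(q,[(310,189)],.08))
m=cv2.inRange(hsv,(8,60,120),(28,170,255));m[90:]=0;m[:,:290]=0;m[:,420:]=0
c=max(cv2.findContours(m,0,1)[0],key=cv2.contourArea);w=ray(q,c.reshape(-1,2),.006)[:,:2].astype(np.float32)
print('coaster',cv2.minEnclosingCircle(w),cv2.fitEllipse(w))
E
```

```text
handle [[ 0.56257471 -0.02666934]
 [ 0.55941332  0.03334218]]
green [[ 0.61406176 -0.01151157]
 [ 0.51420221  0.01500477]] yellow [[ 0.5928939  -0.03999273  0.08      ]] red [[ 0.55834041 -0.05245566  0.08      ]]
coaster ((0.5110962390899658, -0.2257395088672638), 0.09897030889987946) ((0.5133891105651855, -0.2261095941066742), (0.11786220222711563, 0.19894453883171082), 92.95169830322266)
```

```bash
python3 -m crank '[[[0.003,0.033,0],[0,0,0],1],[[0.0035,0.032,0],[0,0,0],1],[[0,0,-0.03],[0,0,-1],1],[[0,0,-0.035],[0,0,0],1],[[0,0,-0.03],[0,0,0],1],[[0,0,-0.015],[0,0,0],1],[[0,0,-0.003],[0,0,0],1],[[0,0,0],[0,0,0],-1],[[0,0,0],[0,0,0],-1],[[0,0,0],[0,0,0],-1],[[0,0,0],[0,0,0],-1],[[0,0,0],[0,0,0],-1]]'
```

```text
clock: 2.95
tool_pos: [0.5617, 0.0034, 0.1766]
orientation: [-179.9, 0.0, -86.9]
force: [-0.7, -0.5, 0.2]
opening: 0.0528
gripper_force: 0.0
```

```bash
python3 - <<'E'
from h import *
q=np.load('pics/w0.png.npz');print(ray(q,[(354.5,-0+36),(308.5,36),(401,36),(353,84)],.006))
E
```

```text
[[ 0.51503347 -0.23802326  0.006     ]
 [ 0.57331834 -0.23382538  0.006     ]
 [ 0.45611526 -0.2421852   0.006     ]
 [ 0.51082871 -0.18146862  0.006     ]]
```

```bash
python3 -m crank '[[[0,0,0],[0,0,0],-1],[[0,0,0],[0,0,0],-1],[[0,0,0],[0,0,0],-1],[[0,0,0],[0,0,0],-1],[[0,0,0],[0,0,0],-1],[[0,0,0],[0,0,0],-1],[[0,0,0],[0,0,0],-1],[[0,0,0],[0,0,0],-1]]'
```

```text
clock: 3.75
tool_pos: [0.5615, 0.0034, 0.1759]
orientation: [180.0, -0.0, -86.9]
force: [1.0, -0.5, -1.2]
opening: 0.0138
gripper_force: 30.0
```

```bash
python3 -m crank '[[[0,0,0.01],[0,0,0],-1],[[0,0,0.02],[0,0,0],-1],[[0,0,0.02],[0,0,0],-1],[[-0.002,-0.013,0.005],[0,0,0],-1],[[-0.007,-0.035,0],[0,0,0],-1],[[-0.007,-0.035,0],[0,0,0],-1],[[-0.007,-0.035,0],[0,0,0],-1],[[-0.007,-0.035,0],[0,0,0],-1],[[-0.007,-0.035,0],[0,0,0],-1],[[-0.007,-0.035,-0.005],[0,0,0],-1],[[-0.002,-0.02,-0.01],[0,0,0],-1],[[0,0,-0.02],[0,0,0],-1]]'; python3 - <<'E'
from h import *
snap('scene','s1.png');snap('top','t1.png'); o=ctrl.get_obs(); print(o['tool_pos'],o['orientation'],o['force'])
E
```

```text
clock: 4.95
tool_pos: [0.5148, -0.2426, 0.1964]
orientation: [-179.9, -0.0, -87.1]
force: [0.6, 0.3, -4.5]
opening: 0.014
gripper_force: 30.0
[ 0.51249138 -0.24008177  0.1928575 ] [ 1.79658821e+02  1.32394794e-01 -8.70689270e+01] [-0.78007219 -1.04845795 -4.37079394]
```

View pics/s1.png

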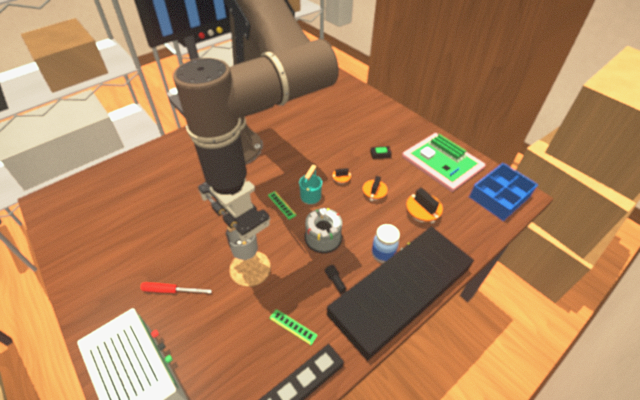

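Pail hangs at (243,245) over the coaster (250,265). Now I'll lower it slowly.

```bash
python3 -m crank '[[[0.002,0,-0.02],[0,0,0],-1],[[0,0,-0.03],[0,0,0],-1],[[0,0,-0.02],[0,0,0],-1],[[0,0,-0.008],[0,0,0],-1],[[0,0,-0.004],[0,0,0],-1],[[0,0,-0.002],[0,0,0],-1],[[0,0,-0.002],[0,0,0],-1],[[0,0,-0.001],[0,0,0],-1],[[0,0,0],[0,0,0],-1],[[0,0,0],[0,0,0],-1]]'
```

```text
clock: 6.05
tool_pos: [0.5176, -0.2397, 0.1094]
orientation: [-180.0, -0.0, -86.9]
force: [1.0, -1.0, -3.9]
opening: 0.0137
gripper_force: 30.0
```

```bash
python3 -m crank '[[[0,0,-0.003],[0,0,0],-1],[[0,0,-0.001],[0,0,0],-1],[[0,0,0],[0,0,0],-1],[[0,0,0],[0,0,0],-1]]'
```

```text
clock: 6.45
tool_pos: [0.5174, -0.2397, 0.105]
orientation: [180.0, -0.0, -86.9]
force: [0.6, -0.1, -3.6]
opening: 0.0133
gripper_force: 30.0
```

```bash
python3 -m crank '[[[0,0,-0.001],[0,0,0],-1],[[0,0,-0.001],[0,0,0],-1],[[0,0,0],[0,0,0],-1]]'
```

```text
clock: 6.75
tool_pos: [0.5173, -0.2396, 0.1028]
orientation: [180.0, 0.0, -86.9]
force: [0.1, -0.0, -4.2]
opening: 0.0139
gripper_force: 30.0
```

```bash
python3 -m crank '[[[0,0,-0.001],[0,0,0],-1],[[0,0,0],[0,0,0],-1],[[0,0,0],[0,0,0],-1]]'
```

```text
clock: 7.05
tool_pos: [0.5175, -0.2396, 0.102]
orientation: [180.0, 0.0, -86.9]
force: [-0.2, -0.4, -3.9]
opening: 0.0137
gripper_force: 30.0
```

```bash
python3 -m crank '[[[0,0,-0.001],[0,0,0],-1],[[0,0,0],[0,0,0],-1],[[0,0,0],[0,0,0],-1]]'
```

```text
clock: 7.35
tool_pos: [0.5178, -0.2397, 0.1019]
orientation: [-179.9, -0.0, -86.9]
force: [-2.0, 1.9, 6.1]
opening: 0.0143
gripper_force: 30.0
```

```bash
python3 -m crank '[[[0,0,0],[0,0,0],0.6],[[0,0,0],[0,0,0],0.6],[[0,0,0],[0,0,0],0.6],[[0,0,0],[0,0,0],0.6],[[0,0,0],[0,0,0],0.6],[[0,0,0],[0,0,0],0.6],[[0,0,0],[0,0,0],0.6],[[0,0,0.01],[0,0,0],0.6],[[0,0,0.04],[0,0,0],0.6],[[0,0,0.05],[0,0,0],0.6],[[0,0.01,0.04],[0,0,0],0.6],[[0,0.04,0.02],[0,0,0],0.6]]'
```

```text
clock: 8.55
tool_pos: [0.5188, -0.1914, 0.2659]
orientation: [-179.7, -0.1, -87.1]
force: [0.6, 1.1, 0.0]
opening: 0.0701
gripper_force: 0.0
```

```bash
python3 -m crank '[[[0,0.045,0],[0,0,0],1],[[0,0.045,0],[0,0,0],1],[[0,0.045,0],[0,0,5],1],[[0,0.045,0],[0,0,5],1],[[0,0.045,0],[0,0,5],1],[[0,0.045,0],[0,0,5],1],[[0,0.045,0],[0,0,5],1],[[0,0.045,0],[0,0,2],1],[[-0.005,0.045,0],[0,0,0],1],[[-0.008,0.045,0],[0,0,0],1],[[-0.005,0.02,0],[0,0,0],1],[[0,0,0],[0,0,0],1]]'; python3 - <<'E'
from h import *
snap('wrist','w2.png');snap('top','t2.png'); o=ctrl.get_obs(); print(o['tool_pos'],o['orientation'])
E
```

```text
clock: 9.75
tool_pos: [0.4988, 0.2829, 0.2614]
orientation: [-180.0, 0.0, -59.7]
force: [-0.1, -0.3, 0.4]
opening: 0.0878
gripper_force: 0.0
[0.49922343 0.28057187 0.26143862] [-1.79993862e+02 -6.82804939e-03 -5.98505173e+01]
```

View pics/w2.png

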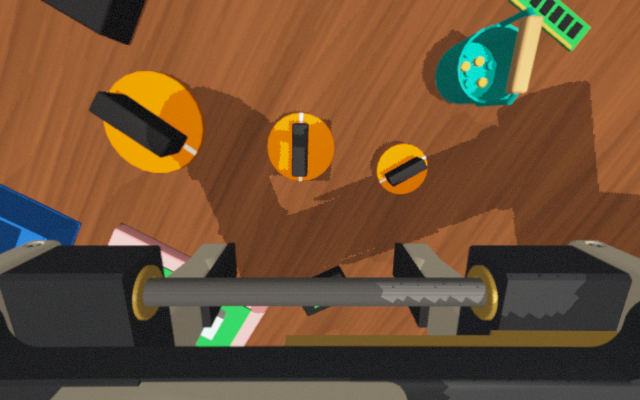

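View pics/t2.png

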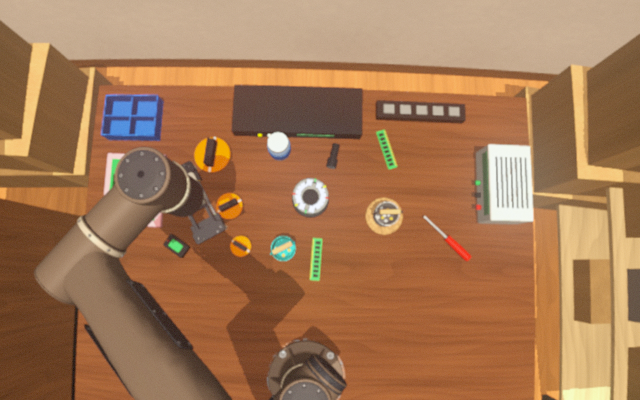

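Pail stands on the coaster (384,215 in the top view). Middle lid in the wrist view is at (301,146), with its pointers at (301,117) and (300,177).

```bash
python3 - <<'E'
from h import *
q=np.load('pics/w2.png.npz');hsv=cv2.cvtColor(q['p'],cv2.COLOR_BGR2HSV)
M=np.zeros(hsv.shape[:2],np.uint8);M[105:188,260:342]=255
m=cv2.inRange(hsv,(8,150,90),(28,255,255))&M
w=ray(q,np.argwhere(m)[:,::-1],.03)[:,:2].astype(np.float32);print('cap',cv2.minEnclosingCircle(w))
m=cv2.inRange(hsv,(0,0,0),(180,120,70))&M;m[:,:288]=0;m[:,312:]=0
c=max(cv2.findContours(m,0,1)[0],key=cv2.contourArea);w=ray(q,c.reshape(-1,2),.064)[:,:2].astype(np.float32);print('bar',cv2.minAreaRect(w))
print(ray(q,[(301,117),(300,178)],.03))
q=np.load('pics/t2.png.npz');hsv=cv2.cvtColor(q['p'],cv2.COLOR_BGR2HSV)
vis=cv2.resize(q['p'][170:225,280:410],None,fx=6,fy=6,interpolation=cv2.INTER_CUBIC);cv2.imwrite('pics/c2.png',vis)
E
```

```text
cap ((0.5323404669761658, 0.2593710720539093), 0.07132353633642197)
bar ((0.532039999961853, 0.2572530210018158), (0.015563588589429855, 0.057175587862730026), 29.081029891967773)
[[0.54975794 0.22613075 0.03      ]
 [0.51417743 0.29158655 0.03      ]]
```

View pics/c2.png

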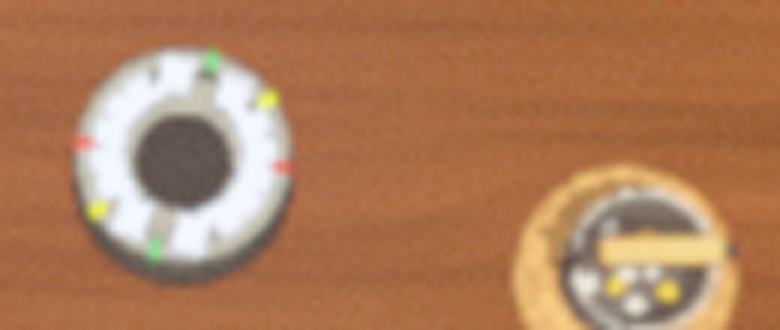

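```bash
python3 -m crank '[[[0.018,-0.012,-0.02],[0,0,-1.3],0.2],[[0.015,-0.01,-0.04],[0,0,0],0.2],[[0,0,-0.045],[0,0,0],0.2],[[0,0,-0.045],[0,0,0],0.2],[[0,0,-0.04],[0,0,0],0.2],[[0,0,-0.025],[0,0,0],0.2],[[0,0,-0.01],[0,0,0],0.2],[[0,0,0],[0,0,0],0.2],[[0,0,0],[0,0,0],0.2]]'
```

```text
clock: 10.75
tool_pos: [0.5335, 0.2586, 0.0375]
orientation: [-179.9, 0.0, -61.2]
force: [-0.8, 0.3, -0.9]
opening: 0.0528
gripper_force: 0.0
```

```bash
python3 -m crank '[[[-0.001,0,-0.003],[0,0,0],-1],[[0,0,0],[0,0,0],-1],[[0,0,0],[0,0,0],-1],[[0,0,0],[0,0,0],-1],[[0,0,0],[0,0,0],-1],[[0,0,0],[0,0,0],-1],[[0,0,0],[0,0,0],-1],[[0,0,0.02],[0,0,0],-1],[[0,0,0.04],[0,0,0],-1],[[0,0,0.05],[0,0,0],-1],[[0,0,0.03],[0,0,0],-1],[[0,0,0],[0,0,0],-1]]'
```

```text
clock: 11.95
tool_pos: [0.5335, 0.2598, 0.1781]
orientation: [-179.5, 0.1, -61.2]
force: [1.4, -0.3, -1.3]
opening: 0.0178
gripper_force: 30.0
```

```bash
python3 -m crank '[[[0.004,-0.03,0],[0,0,6.5],-1],[[0.005,-0.042,0],[0,0,7],-1],[[0.005,-0.042,0],[0,0,7],-1],[[0.005,-0.042,0],[0,0,7],-1],[[0.005,-0.042,0],[0,0,7],-1],[[0.004,-0.042,0],[0,0,7],-1],[[0.002,-0.021,0],[0,0,4],-1],[[0,0,0],[0,0,0],-1],[[0,0,0],[0,0,0],-1],[[0,0,0],[0,0,0],-1]]'; python3 - <<'E'
from h import *
o=ctrl.get_obs(); print(o['tool_pos'],o['orientation']);snap('wrist','w3.png');snap('scene','s3.png')
E
```

```text
clock: 12.95
tool_pos: [0.5611, -0.0022, 0.1723]
orientation: [180.0, 0.1, -15.8]
force: [-0.3, 0.0, -1.4]
opening: 0.0178
gripper_force: 30.0
[ 0.56108655 -0.00217071  0.17234442] [ 1.79978075e+02  5.57517493e-02 -1.57573119e+01]
```

View pics/w3.png

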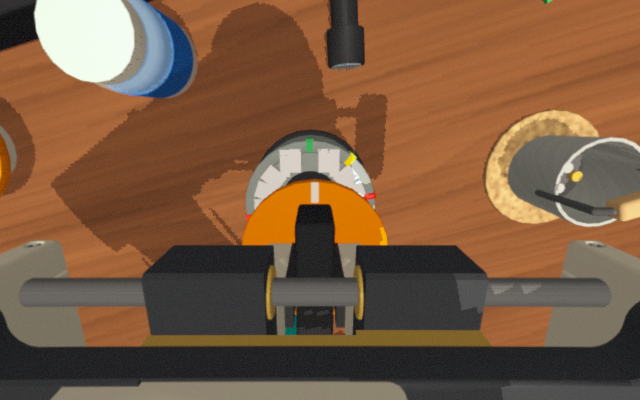

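Wrist view: lid held with its pointer at (315,192); pot marks are green (310,145), yellow (350,160), red (371,196) and (248,217).

```bash
python3 - <<'E'
from h import *
from scipy.optimize import least_squares
q=np.load('pics/w3.png.npz');hsv=cv2.cvtColor(q['p'],cv2.COLOR_BGR2HSV);H,S,V=cv2.split(hsv)
def cen(m,x0,y0,x1,y1):
    k=np.argwhere(m[y0:y1,x0:x1])[:,::-1].mean(0)+(x0,y0);return k
g=cen((abs(H.astype(int)-65)<18)&(S>120)&(V>80),295,130,325,160)
y=cen((abs(H.astype(int)-28)<6)&(S>120)&(V>120),335,148,365,172)
red=((H<6)|(H>172))&(S>150)&(V>100)
r1=cen(red,362,188,382,204);r2=cen(red,242,208,254,225)
print(g,y,r1,r2)
P=ray(q,[g,y,r1,r2],.08)[:,:2]
a=np.radians([0,-40,-80,100])
def f(v): # cx,cy,yaw,r
    return (P-np.c_[v[0]+v[3]*np.cos(v[2]+a),v[1]+v[3]*np.sin(v[2]+a)]).ravel()
s=least_squares(f,[.564,-.001,-.28,.05]);print('pot',s.x,np.degrees(s.x[2]),'res mm',np.round(s.fun*1e3,1))
o=((H>8)&(H<24)&(S>180)&(V>120)).astype(np.uint8)
e=[]
for u in range(255,375,3):
    k=np.nonzero(o[172:235,u])[0]
    if len(k): e.append((u,172+k[0]))
e=[p for p in e if not 308<p[0]<322]
for zc in(.166,.168):
    E=ray(q,e,zc)[:,:2]
    s=least_squares(lambda v:np.hypot(*(E-v[:2]).T)-.042,[.561,-.002],loss='soft_l1',f_scale=.001);print('lid',zc,s.x,np.abs(s.fun).max())
wp=cen((S<60)&(V>150),308,182,322,203); w=ray(q,[wp],.168)[0,:2];print(wp,w,np.degrees(np.arctan2(*(w-s.x)[::-1])))
E
```

```text
[308.98648649 144.17567568] [349.85714286 158.93406593] [370.19354839 195.69354839] [247.1875 216.375 ]
pot [ 0.56494528  0.00209817 -0.28116927  0.05213996] -16.109812607063777 res mm [-0.8 -0.3  0.1  0.1  0.5 -0.3  0.2  0.5]
lid 0.166 [ 0.56146623 -0.00204505] 0.0006723972832654024
lid 0.168 [ 0.56179082 -0.0021418 ] 0.0007228554683315624
[314.5 192. ] [ 0.59611716 -0.01195397] -15.952572349222885
```

```bash
python3 -m crank '[[[0.003,0.0035,-0.01],[0,0,0],-1],[[0,0,-0.02],[0,0,0],-1],[[0,0,-0.012],[0,0,0],-1],[[0,0,-0.004],[0,0,0],-1],[[0,0,0],[0,0,0],-1],[[0,0,0],[0,0,0],-1]]'; cat > m.py <<'E'
from h import *
from scipy.optimize import least_squares
o_=ctrl.get_obs();T=o_['tool_pos'];print(T,o_['orientation'])
p,d,q=snap('wrist','wm.png')
H,S,V=[c.astype(int) for c in cv2.split(cv2.cvtColor(p,cv2.COLOR_BGR2HSV))]
R=np.array(q['R']);t=np.array(q['t']).ravel()
c0=np.array([.565,.0015]);yaw=-16.1
a=np.radians([0,-40,-80,100]);pts=np.c_[c0[0]+.052*np.cos(np.radians(yaw)+a),c0[1]+.052*np.sin(np.radians(yaw)+a),np.full(4,.08)]
uv=cv2.projectPoints(pts,cv2.Rodrigues(R)[0],t,np.array(q['mtx']),np.array(q['D']))[0].reshape(-1,2)
red=((H<6)|(H>172))&(S>150)&(V>100)
ms=[(abs(H-65)<18)&(S>120)&(V>80),(abs(H-28)<5)&(S>120)&(V>120),red,red]
P=[];A=[]
for k,(u,v) in enumerate(uv):
    x0,y0=int(u)-14,int(v)-14;i=np.argwhere(ms[k][y0:y0+28,x0:x0+28])
    print('mark',k,np.round((u,v)),len(i))
    if len(i)>8: P.append(i[:,::-1].mean(0)+(x0,y0));A.append(a[k])
P=ray(q,P,.08)[:,:2];A=np.array(A)
s=least_squares(lambda v:(P-np.c_[v[0]+.0521*np.cos(v[2]+A),v[1]+.0521*np.sin(v[2]+A)]).ravel(),[.564,-.001,-.28])
print('pot',s.x[:2],np.degrees(s.x[2]),np.round(s.fun*1e3,1))
o=(H>8)&(H<24)&(S>180)&(V>120)
zc=T[2]-.0045
e=[(u,150+np.nonzero(o[150:240,u])[0][0]) for u in range(240,390,3) if o[150:240,u].sum()>8 and not 300<u<330]
E=ray(q,e,zc)[:,:2]
l=least_squares(lambda v:np.hypot(*(E-v[:2]).T)-.042,T[:2],loss='soft_l1',f_scale=.001)
print('lid',l.x,'tcp',T[:2],'max',np.abs(l.fun).max(),'delta mm',(s.x[:2]-l.x)*1e3)
E
python3 m.py
```

```text
clock: 13.65
tool_pos: [0.5649, 0.001, 0.1274]
orientation: [-180.0, -0.0, -15.7]
force: [-0.3, 0.2, -1.1]
opening: 0.0179
gripper_force: 30.0
[0.56487396 0.00104765 0.12744222] [-1.79990891e+02 -3.48663349e-02 -1.57034910e+01]
mark 0 [314. 153.] 119
mark 1 [364. 172.] 134
mark 2 [388. 216.] 91
mark 3 [242. 240.] 20
pot [0.56519684 0.00231203] -16.178319773178767 [-0.5 -0.5  0.   0.   0.5 -0.3  0.   0.8]
lid [0.56525605 0.001119  ] tcp [0.56487396 0.00104765] max 0.021678824310739454 delta mm [-0.05921073  1.19303192]
```

```bash
python3 -m crank '[[[0,0.001,-0.008],[0,0,-0.4],-1],[[0,0,-0.006],[0,0,0],-1],[[0,0,-0.003],[0,0,0],-1],[[0,0,0],[0,0,0],-1],[[0,0,0],[0,0,0],-1]]'
```

```text
clock: 14.2
tool_pos: [0.5645, 0.0018, 0.11]
orientation: [180.0, 0.0, -16.1]
force: [0.5, 0.0, -0.7]
opening: 0.018
gripper_force: 30.0
```

```bash
python3 -m crank '[[[0,0,-0.003],[0,0,0],-1],[[0,0,-0.003],[0,0,0],-1],[[0,0,0],[0,0,0],-1],[[0,0,0],[0,0,0],-1]]'
```

```text
clock: 14.6
tool_pos: [0.5644, 0.0018, 0.1039]
orientation: [180.0, 0.0, -16.1]
force: [0.1, 0.2, -1.2]
opening: 0.0176
gripper_force: 30.0
```

```bash
python3 -m crank '[[[0,0,-0.004],[0,0,0],-1],[[0,0,-0.003],[0,0,0],-1],[[0,0,-0.002],[0,0,0],-1],[[0,0,0],[0,0,0],-1],[[0,0,0],[0,0,0],-1]]'
```

```text
clock: 15.1
tool_pos: [0.5645, 0.0018, 0.0949]
orientation: [180.0, 0.0, -16.1]
force: [-1.0, -0.0, -1.4]
opening: 0.0177
gripper_force: 30.0
```

```bash
python3 -m crank '[[[0,0,-0.001],[0,0,0],-1],[[0,0,-0.001],[0,0,0],-1],[[0,0,0],[0,0,0],-1]]'
```

```text
clock: 15.4
tool_pos: [0.5643, 0.0018, 0.0929]
orientation: [180.0, 0.0, -16.1]
force: [-0.2, 0.1, -1.0]
opening: 0.0177
gripper_force: 30.0
```

```bash
python3 -m crank '[[[0,0,-0.001],[0,0,0],-1],[[0,0,0],[0,0,0],-1],[[0,0,0],[0,0,0],-1]]'
```

```text
clock: 15.7
tool_pos: [0.5645, 0.0019, 0.092]
orientation: [-180.0, -0.0, -16.1]
force: [0.9, -0.9, -1.1]
opening: 0.0177
gripper_force: 30.0
```

```bash
python3 -m crank '[[[0,0,-0.001],[0,0,0],-1],[[0,0,0],[0,0,0],-1],[[0,0,0],[0,0,0],-1]]'
```

```text
clock: 16.0
tool_pos: [0.5646, 0.0019, 0.0913]
orientation: [-180.0, -0.0, -16.1]
force: [-0.9, 0.3, 3.1]
opening: 0.0178
gripper_force: 30.0
```

Home with light contact. Now the twist, in two stages.

```bash
python3 -m crank '[[[0,0,-0.0005],[0,0,0],-1],[[0,0,0],[0,0,-4],-1],[[0,0,0],[0,0,-4],-1],[[0,0,0],[0,0,-4],-1],[[0,0,0],[0,0,-4],-1],[[0,0,0],[0,0,-4],-1],[[0,0,0],[0,0,0],-1],[[0,0,0],[0,0,0],-1]]'; python3 -c "
from h import *
o=ctrl.get_obs();print(o['tool_pos'],o['orientation'],o['force'],o['moment'])"
```

```text
clock: 16.8
tool_pos: [0.5648, 0.0015, 0.0913]
orientation: [-180.0, -0.1, -36.1]
force: [-0.7, -0.9, 5.7]
opening: 0.0179
gripper_force: 30.0
[0.56481519 0.00150662 0.09125564] [-1.79994487e+02 -5.33046593e-02 -3.61196250e+01] [-0.73072863 -0.91437354  5.65679499] [-0.66797048  0.73668963 -0.10661596]
```

```bash
python3 -m crank '[[[0,0,0],[0,0,-4],-1],[[0,0,0],[0,0,-4],-1],[[0,0,0],[0,0,-4],-1],[[0,0,0],[0,0,-4],-1],[[0,0,0],[0,0,-4],-1],[[0,0,0],[0,0,0],-1],[[0,0,0],[0,0,0],-1]]'; python3 - <<'E'
from h import *
o=ctrl.get_obs();print(o['tool_pos'],o['orientation'],o['force'],o['moment'])
snap('wrist','w5.png');p=snap('top','t5.png')[0]
w=cv2.imread('pics/w5.png')[130:300,210:430];v=np.full((595,770,3),0,np.uint8);v[:]=cv2.resize(w,(770,595),interpolation=cv2.INTER_CUBIC);cv2.imwrite('pics/c5.png',v)
E
```

```text
clock: 17.5
tool_pos: [0.565, 0.0017, 0.0913]
orientation: [-180.0, -0.1, -56.1]
force: [-0.4, -0.9, 4.9]
opening: 0.0178
gripper_force: 30.0
[0.56499762 0.00166114 0.09126158] [-1.79955700e+02 -5.10510054e-02 -5.61102195e+01] [-0.44170078 -0.93771526  4.91423355] [-0.40186302  0.65014809 -0.00970741]
```

View pics/c5.png

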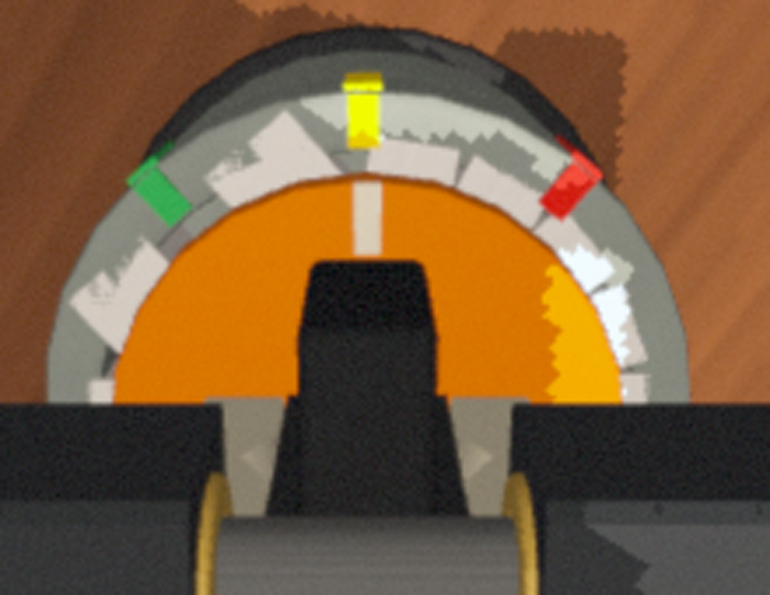

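The pointer at (367,218) lines up with the yellow mark at (363,120), and the lid is flush and still gripped. Handing in.

```bash
python3 -c "
from plant import close_job
print(close_job())"
```

```text
the job is handed in; nothing more can be done
None
```

The pail is upright on the coaster and released, and the middle-sized lid is fully home, still gripped with its pointers at the yellow marks; I handed the job in at about 17.6 s and it returned no verdict.

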